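# Refit a washed gas burner on the hob

## Task

The near burner of the hob has been washed: set its aluminium crown back into the burner cup and, pressing only lightly, turn it until the locating pin underneath drops into its hole and the crown sits fully home and level. Then lay the black cap centred and flat on the crown and let go. Leave the pan, the jar and the bowl where they are.

Things in the scene. Friction and masses are not known exactly. Their poses are not given: they have to be found in the camera images.
- hob: two-burner gas hob, fixed: steel plate 510 (x) x 290 (y) x 6 mm on the worktop; origin: centre of its underside. The -x end, towards the robot, has two knobs (38 mm across, to 34 mm above the worktop, at x -222, y +-60). The far burner (x +125) is complete, its pan support 60 mm high with the pan on it. The near one (x -115) lacks pan support, crown and cap
- burner (a point): on the axis of the near burner's cup, in the plane of the cup's flat top (the land), 24 mm above the worktop; axes as the hob's. The fixed dark cup is 77 mm across, 18 mm high on the hob plate, with a central throat hole 27 mm across, 18 mm deep. The enamel of the land chips if the crown presses on it with more than 35 N
- cup_edge (a point): top of the cup's outer edge in the hob's +y direction, 38.5 mm from the axis. One blind hole for the crown's pin, 9 mm across and 10 mm deep, is sunk in the land with its centre 24 mm from the axis. Its bearing is not measured and differs every time: anywhere from 0.7 rad to one side to 0.7 rad to the other of the direction from the axis to this point
- electrode (a point): tip of the near burner's white ceramic spark electrode, 6 mm thick, 45 mm from the cup's axis on its +x side, tip 19 mm above the worktop, lower than the land; fixed
- crown: loose aluminium burner crown, about 160 g, 32 mm high, standing on its throat on the worktop; origin: centre of the throat's lower end, z up. Throat: 24 mm across, z 0 to 16. Body: disc 62 mm across, z 16 to 32, gripped by its round side. Top: recess 40 mm across, 8 mm deep. Home: the body's underside lies on the land, the throat in the throat hole (1.5 mm play all round)
- crown_pin (a point): tip of the crown's one steel locating pin, 6 mm thick, standing 7 mm down from the body's underside (crown z 16 to 9), 24 mm from the axis in the crown's +y direction; a dark slot across the top rim lies straight above it. While the pin stands on the land the crown is up to 7 mm too high, and tilts if let go
- crown_seat (a point): on the crown's axis in the plane of its underside (crown z 16); it meets burner when the crown is home
- crown_top (a point): on the crown's axis in the plane of its top rim (crown z 32)
- cap: loose black enamelled steel burner cap, about 140 g: disc 64 mm across, z 7 to 15 mm, over a round register 36 mm across, z 0 to 7, on which it stands on the worktop; origin at the centre of the register's underside, z up. The register fits the crown's recess with 2 mm play all round
- cap_seat (a point): on the cap's axis in the plane of the disc's underside (cap z 7); it meets crown_top when the cap lies flat on the crown
- pan: black iron frying pan, 216 mm across, on the far burner (bystander); origin at the centre of its underside
- jar: glass jar 52 mm across, 95 mm high (bystander); origin at the centre of its underside
- bowl: white bowl 124 mm across, 55 mm high (bystander); origin at the centre of its underside
Things that resemble listed ones, but are neither listed nor needed, are in the scene too. Of the things like the cap, leave any that is brown, green or white; of the rest the smaller one is meant.

How it is judged:
By the outcome, as a careful person would: the job done as asked, in the order asked, and still so for the second after the job is handed in, with the robot touching nothing.
It also fails if it takes over 72 s, if anything falls off the work surface, if the arm or the gripper's body presses on something with over 40 N, if the wrist force passes 120 N, or if a joint passes its speed limit or range.

## Robot

A 7-joint arm with a two-finger parallel gripper is mounted at the origin on the work surface. World frame = base frame: x ahead of the robot, y to its left, z up, the work surface at z = 0. Lengths are in mm, angles in rad, forces in N, time in s.
With the tool pointing down it reaches from about 400 to 850 mm from the base axis. Payload 10.4 kg.
Tool frame: the origin (TCP) lies at the very end of the fingers, on their centre line; the grasp point (between the pads) lies 19 mm behind it (robot.hold_point_z is the z of the grasp point in the tool frame, in mm); z points along the fingers, y is the line along which they close (so a half turn about z gives the same grasp; the last joint's range is limited). The gripper opens to 85 mm and grips with 20 to 120 N. Pads are 22 mm wide; open, the fingers measure 114 mm over their backs; the gripper's body (76 mm by 85 mm) begins 54 mm behind the grasp point. The pads swing forward as they close: fully open they stand 13 mm farther back than shut.
Start: joints at [-1.333, 0.332, -0.065, 1.46, 0.022, 1.35, -0.088], TCP at [161.144, 603.89, 231.338] pointing down, gripper open.
Joint ranges: [-2.6, 2.6], [-0.5, 2.12], [-1.47, 1.34], [0.16, 2.42], [-1.27, 4.41], [0.06, 2.06], [-2.6, 2.6]. Speed limits (rad/s): [2.22, 2.22, 2.79, 2.79, 3.14, 3.14, 3.14].

## Interface

Orientations are given as a 3x3 rotation matrix whose columns are the frame's x, y, z axes.
In Python, from station import robot gives the robot as it stands.
- The arm moves only by the tool move_arm, never from a script. Its argument "motion" is one flat list of numbers, 7 for each row, row after row: the turn, a rotation vector about the tool's x, y, z in degrees, then the shift along the tool's x, y, z in m, then the finger opening in m, from 0 to 0.0854. A call has exactly 5 rows; each row shifts and turns the commanded pose from where the row before left it, along the tool's axes as they then stand; what a row does not reach is not made up. A row lasts 1/10 s, in which the tool goes at most 50 mm and 8.59 degrees, less where a joint would pass 70% of its speed; a pose out of reach is approached as far as the arm can. A call is refused whole if a number of a shift passes 0.05 or a number of a turn 8.59, either way. A call with a gripper value outside its range is refused whole. The fingers move at their own pace and stop on an object; "newtons" is the grip in N (left out, the last holds). Time passes only in rows, so rows that do not move let the fingers close, or fill a call up. It gives the time, the measured TCP pose, the force, the opening and the grip force at its end, in the units of the state.
- robot.observe(): the state, without advancing time (a new reading comes with each control period).
- robot.capture(name): name is "side" or "top" or "wrist"; returns (picture, depth): 384x512x3 uint8, red, green, blue; 384x512 float32, mm along the optical axis (not along the pixel's ray), 0 where there is no reading.
- robot.camera_info(name): a dict with "vfov" (degrees; the focal length in pixels is half the picture's height over the tangent of half this angle, whatever the lens; pixels are square), "cx", "cy" (the principal point, pixels), "extrinsics" (4x4, takes a point from camera to world coordinates). Camera axes: x right, y down, z forward; pixel columns grow to the right and rows downward; lengths in mm; the calibration is good to about 2 mm. A picture is of the moment at which its call begins: read the wrist's pose just before it. camera_info takes no time and is no camera call; for the wrist camera it gives the pose at the moment of the call.
- robot.job_done(): hands the job in; it is judged then, once.
The state is a dict: "time": time; "q": joint angles; "dq": joint speeds; "joint_torque": joint torques, N m; "eef_pos": TCP position; "eef_rot": TCP orientation; "wrist_force": force on the tool from outside, world axes, zero at the start; "wrist_torque": the same for the moment, N m; "grip_width": opening from 0.0 (shut) to 1.0 (fully open); "grip_force": force on a finger pad.
Only numpy, scipy, OpenCV 4.12 (cv2) and the standard library are available. Lean on these libraries where they do the work, as an engineer would, in place of code of your own. Each camera call takes 0.05 s, during which the arm holds its last target. There are 200 camera calls.

## Working session

There is one attempt and no reset: what is moved stays moved. The work goes in short steps, Python scripts to look and compute and a tool call to move; the robot and the scene stay as the last step left them, time stands still between calls to the robot, and variables do not carry over. Pictures are saved under pics/ and viewed, at most 11 in all, crops included, and the job is handed in when it is done.

Besides the shell and the picture viewer there is one more tool, called after ">>>" by a JSON object that holds its "name" and its "arguments", one argument or row to a line. move_arm: Moves the arm, as the interface text tells. Its arguments: {"type":"object","properties":{"motion":{"type":"array"},"newtons":{"type":"number"}},"required":["motion"]}

```bash
mkdir -p pics; ls
cat > h.py <<'E'
import numpy as np, cv2
from station import robot
def K(n):
    i=robot.camera_info(n); f=192/np.tan(np.radians(i["vfov"])/2); return f,i["cx"],i["cy"],np.array(i["extrinsics"])
def cap(n,name=None):
    k=K(n); p,d=robot.capture(n); np.savez(f'{name or n}.npz',p=p,d=d,f=k[0],cx=k[1],cy=k[2],E=k[3]); cv2.imwrite(f'pics/{name or n}.png',p[:,:,::-1]); return p,d
def px(name,u,v,z=None):
    a=np.load(name+'.npz');E=a['E'];r=np.array([(u-a['cx'])/a['f'],(v-a['cy'])/a['f'],1])
    if z is None: s=a['d'][int(round(v)),int(round(u))]
    else: s=(z-E[2,3])/(E[:3,:3]@r)[2]
    return E[:3,:3]@(r*s)+E[:3,3]
def tri(n1,p1,n2,p2):
    A=[];b=[]
    for n,(u,v) in((n1,p1),(n2,p2)):
        a=np.load(n+'.npz');E=a['E'];r=E[:3,:3]@np.array([(u-a['cx'])/a['f'],(v-a['cy'])/a['f'],1]);r/=np.linalg.norm(r)
        P=np.eye(3)-np.outer(r,r);A.append(P);b.append(P@E[:3,3])
    return np.linalg.lstsq(np.vstack(A),np.hstack(b),rcond=None)[0]
E
python3 - <<'E'
from h import *
a=cap('top')[0];b=cap('side')[0]
for n in('top','side','wrist'):
    k=K(n);print(n,k[0],k[1:3],k[3].round(3).tolist())
o=robot.observe();print(o)
cv2.imwrite('pics/t2.png',cv2.resize(a,(800,600),interpolation=cv2.INTER_CUBIC)[:,:,::-1])
cv2.imwrite('pics/s2.png',cv2.resize(b,(800,600),interpolation=cv2.INTER_CUBIC)[:,:,::-1])
E
```

```text
pics
top 375.4241163918723 (257.71232187407867, 196.47164883509245) [[0.107, -0.971, 0.213, 359.022], [-0.994, -0.105, 0.022, -67.106], [0.001, -0.214, -0.977, 1045.991], [0.0, 0.0, 0.0, 1.0]]
side 479.8754237831017 (270.92833615637255, 194.96773194615412) [[0.861, -0.383, 0.333, 93.728], [-0.507, -0.623, 0.595, -902.035], [-0.02, -0.682, -0.731, 1154.924], [0.0, 0.0, 0.0, 1.0]]
wrist 284.48875400867917 (251.65627122987425, 188.30203743473243) [[0.257, 0.919, 0.3, 83.403], [0.966, -0.244, -0.081, 624.112], [-0.001, 0.311, -0.95, 372.338], [0.0, 0.0, 0.0, 1.0]]
{'time': 0.1, 'q': array([-1.33260897,  0.33282427, -0.06470728,  1.46087127,  0.02156777,
        1.34990096, -0.08847833]), 'dq': array([ 0.00097649, -0.00354638,  0.00028579, -0.00278316,  0.002163  ,
        0.00052451, -0.00208552]), 'joint_torque': array([ 1.62274235e-03, -6.26747632e+01,  4.94099397e-02, -3.92425525e+01,
        1.62354915e-02,  7.05524697e-03, -3.68794019e-05]), 'eef_pos': array([161.05084531, 603.53710904, 230.57910791]), 'eef_rot': array([[-9.66197834e-01,  2.57801566e-01, -3.12852797e-04],
       [ 2.57801755e-01,  9.66196997e-01, -1.27225359e-03],
       [-2.57115347e-05, -1.30990266e-03, -9.99999142e-01]]), 'wrist_force': array([-0.08070099,  0.47002218, -0.37203853]), 'wrist_torque': array([ 0.04625912, -0.00415292, -0.06068086]), 'grip_force': 0.0, 'grip_width': 0.9973083140835769}
```

View pics/t2.png

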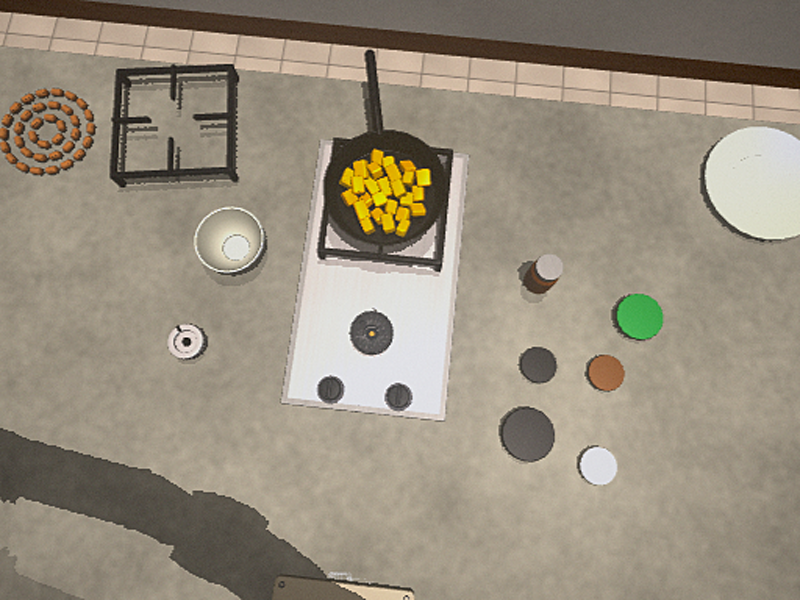

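View pics/s2.png

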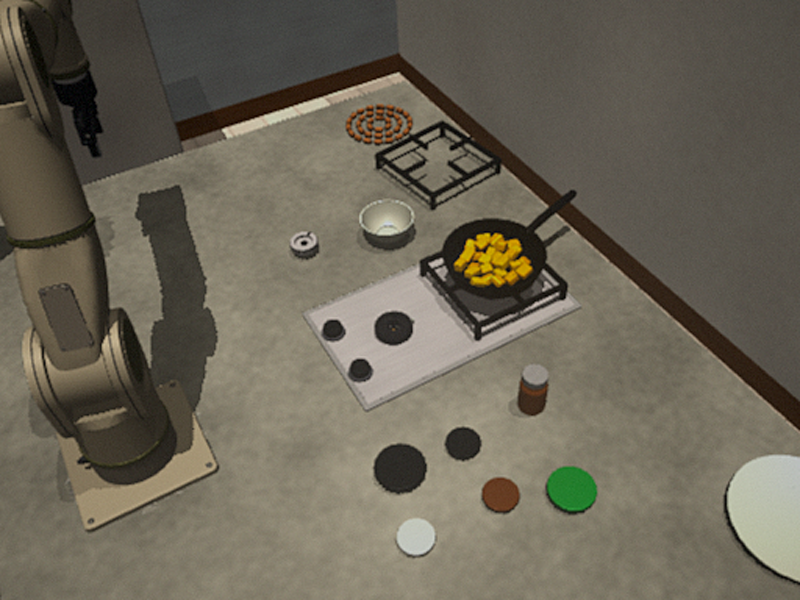

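The top view shows the crown at (186,342) with its slot at about (179,329), the cup at (371,332) and the small black cap at (538,365). In the side view they are at (304,244), (393,328) and (463,443).

Run:
```python
from h import *
s=1/1.5625
for n,t,sd,z in(('crown',(186,342),(304,240),32),('cup',(371.5,332),(393,328),24),('cap',(538,364),(463,442),15),('kn1',(330,389),(332,329),34),('kn2',(398,396),(360,369),34)):
    t=np.array(t)*s;sd=np.array(sd)*s
    print(n,tri('top',t,'side',sd).round(1),px('top',*t,z).round(1),px('side',*sd,z).round(1))
p=[px('top',*(np.array(t)*s),6) for t in((283,404),(444,419),(469,155),(321,139))]
for q in p:print(q.round(1))
print('bowl',px('top',230*s,240*s,55).round(),'jar',px('top',548*s,266*s,95).round(), 'slot',px('top',179*s,329*s,32).round(1))
```

```text
crown [478.4 325.5  28.7] [476.8 324.7  32. ] [478.5 321.6  32. ]
cup [532.1   6.8   8.3] [530.6   5.4  24. ] [525.   -5.4  24. ]
cap [ 507.8 -294.2    6.7] [ 506.9 -292.4   15. ] [ 504.4 -298.5   15. ]
kn1 [423.5  66.8  11.4] [422.9  63.6  34. ] [416.2  47.9  34. ]
kn2 [425.  -53.1   9.7] [423.6 -53.5  34. ] [417.7 -71.1  34. ]
[390.  145.5   6. ]
[ 394.6 -137.1    6. ]
[ 896.8 -138.9    6. ]
[899.3 148.8   6. ]
bowl [663. 272.  55.] jar [ 663. -282.   95.] slot [498.2 341.1  32. ]
```

```bash
cat >> h.py <<'E'
def plan(goal,yaw,n,g,cur=None):
    "rows to world goal TCP (mm), tool-x bearing yaw (deg), in n rows from measured pose"
    o=robot.observe();R=o['eef_rot'];p=np.array(cur if cur is not None else o['eef_pos']);y0=np.degrees(np.arctan2(R[1,0],R[0,0]))
    t=(yaw-y0+180)%360-180;d=(np.array(goal)-p)/n
    print('yaw0',y0.round(2),'turn',-t.round(2))
    for i in range(n):
        a=np.radians(y0+t*i/n);c,s=np.cos(a),np.sin(a)
        print([0,0,round(-t/n,2),round((c*d[0]+s*d[1])/1e3,4),round((s*d[0]-c*d[1])/1e3,4),round(-d[2]/1e3,4),g])
E
python3 -c "
from h import *
plan((477,324,180),90,10,.0854)"
```

```text
yaw0 165.06 turn 75.06
[0, 0, np.float64(7.51), np.float64(-0.0377), np.float64(-0.0189), np.float64(0.0051), 0.0854]
[0, 0, np.float64(7.51), np.float64(-0.0399), np.float64(-0.0138), np.float64(0.0051), 0.0854]
[0, 0, np.float64(7.51), np.float64(-0.0413), np.float64(-0.0084), np.float64(0.0051), 0.0854]
[0, 0, np.float64(7.51), np.float64(-0.0421), np.float64(-0.003), np.float64(0.0051), 0.0854]
[0, 0, np.float64(7.51), np.float64(-0.0421), np.float64(0.0025), np.float64(0.0051), 0.0854]
[0, 0, np.float64(7.51), np.float64(-0.0414), np.float64(0.008), np.float64(0.0051), 0.0854]
[0, 0, np.float64(7.51), np.float64(-0.04), np.float64(0.0134), np.float64(0.0051), 0.0854]
[0, 0, np.float64(7.51), np.float64(-0.0379), np.float64(0.0185), np.float64(0.0051), 0.0854]
[0, 0, np.float64(7.51), np.float64(-0.0352), np.float64(0.0233), np.float64(0.0051), 0.0854]
[0, 0, np.float64(7.51), np.float64(-0.0318), np.float64(0.0277), np.float64(0.0051), 0.0854]
```

>>> {"name": "move_arm", "arguments": {
  "motion": [0,0,7.5,-0.038,-0.019,0.005,0.0854,0,0,7.5,-0.04,-0.014,0.005,0.0854,0,0,7.5,-0.041,-0.008,0.005,0.0854,0,0,7.5,-0.042,-0.003,0.005,0.0854,0,0,7.5,-0.042,0.002,0.005,0.0854]
}}

```text
time: 0.6
eef_pos: [319.8, 462.5, 205.9]
eef_rot: [[-0.605, 0.796, -0.0], [0.796, 0.605, -0.0], [-0.0, -0.0, -1.0]]
wrist_force: [0.8, 1.1, 0.1]
grip_width: 0.995
grip_force: 0.0
```

>>> {"name": "move_arm", "arguments": {
  "motion": [0,0,7.5,-0.041,0.008,0.005,0.0854,0,0,7.5,-0.04,0.013,0.005,0.0854,0,0,7.5,-0.038,0.019,0.005,0.0854,0,0,7.5,-0.035,0.023,0.005,0.0854,0,0,7.5,-0.032,0.028,0.005,0.0854]
}}

```text
time: 1.1
eef_pos: [477.7, 323.2, 180.9]
eef_rot: [[0.004, 1.0, -0.0], [1.0, -0.004, -0.0], [-0.0, -0.0, -1.0]]
wrist_force: [0.7, 1.2, -0.8]
grip_width: 0.999
grip_force: 0.0
```

>>> {"name": "move_arm", "arguments": {
  "motion": [0,0,0,0,0,0,0.0854,0,0,0,0,0,0,0.0854,0,0,0,0,0,0,0.0854,0,0,0,0,0,0,0.0854,0,0,0,0,0,0,0.0854]
}}

```text
time: 1.6
eef_pos: [476.1, 325.5, 181.4]
eef_rot: [[-0.003, 1.0, -0.0], [1.0, 0.003, 0.0], [0.0, -0.0, -1.0]]
wrist_force: [-0.3, 0.2, 0.2]
grip_width: 0.999
grip_force: 0.0
```

Run:
```python
from h import *
o=robot.observe();print(o['time'],o['eef_pos'],o['eef_rot'].round(3).tolist(),o['q'].round(2))
p,d=cap('wrist','w1');cv2.imwrite('pics/w1b.png',cv2.resize(p,(800,600),interpolation=cv2.INTER_CUBIC)[:,:,::-1])
```

```text
1.6 [476.07344265 325.48909169 181.39295035] [[-0.003, 1.0, -0.0], [1.0, 0.003, 0.0], [0.0, -0.0, -1.0]] [-0.95  0.26  0.32  1.68 -0.09  1.22 -0.61]
```

View pics/w1b.png

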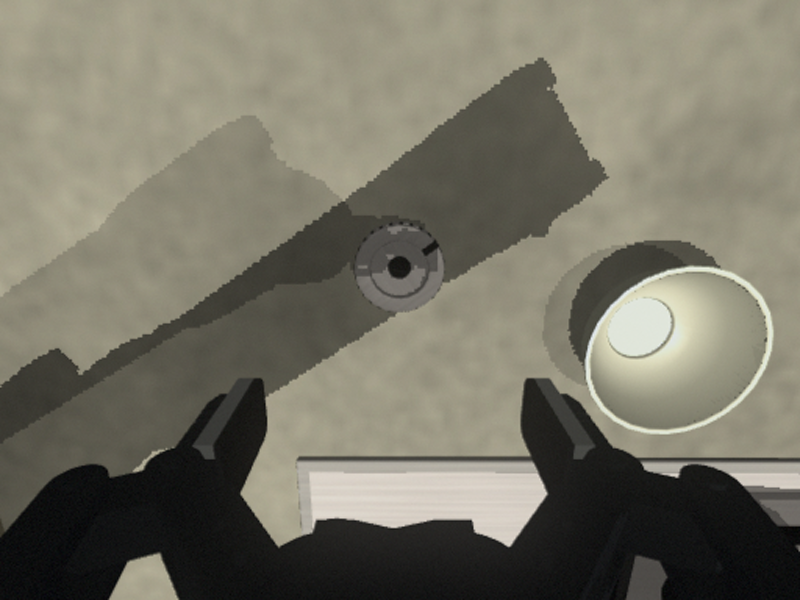

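The crown's rim centre is at (399.5,267) between the fingers, with the slot at (430,248) on its upper right. The bowl is to the right at (680,350).

Run:
```python
from h import *
s=.64
c=px('w1',399.5*s,267*s,32);q=px('w1',430*s,248*s,32);print(c,q,np.arctan2(*(q-c)[1::-1]))
print(px('w1',399*s,240*s),tri('w1',(399.5*s,267*s),'top',(186*s,342*s)))
print('bowl',px('w1',680*s,350*s,55))
plan((c[0],c[1],14),90,5,.0854)
```

```text
[479.66102761 329.27493807  32.        ] [499.88401376 342.41235006  32.        ] 0.5761134539281739
[479.30792014 345.86878507  22.55930515] [478.74294852 327.46581257  24.37997272]
bowl [665.35859231 279.31867636  55.        ]
yaw0 90.16 turn 0.16
[0, 0, np.float64(0.03), np.float64(0.0008), np.float64(0.0007), np.float64(0.0335), 0.0854]
[0, 0, np.float64(0.03), np.float64(0.0008), np.float64(0.0007), np.float64(0.0335), 0.0854]
[0, 0, np.float64(0.03), np.float64(0.0008), np.float64(0.0007), np.float64(0.0335), 0.0854]
[0, 0, np.float64(0.03), np.float64(0.0008), np.float64(0.0007), np.float64(0.0335), 0.0854]
[0, 0, np.float64(0.03), np.float64(0.0008), np.float64(0.0007), np.float64(0.0335), 0.0854]
```

>>> {"name": "move_arm", "arguments": {
  "motion": [0,0,0,0.0,0.0,0.03,0.0854,0,0,0,0.001,0.001,0.04,0.0854,0,0,0,0.0,0.001,0.04,0.0854,0,0,0,0.001,0.001,0.04,0.0854,0,0,0,0.0,0.0,0.0165,0.0854]
}}

```text
time: 2.15
eef_pos: [477.7, 325.8, 11.1]
eef_rot: [[-0.002, 1.0, -0.004], [1.0, 0.002, -0.003], [-0.003, -0.004, -1.0]]
wrist_force: [-0.2, 0.2, 0.8]
grip_width: 0.999
grip_force: 0.0
```

>>> {"name": "move_arm", "arguments": {
  "motion": [0,0,0,0,0,0,0.0854,0,0,0,0,0,0,0.05,0,0,0,0,0,0,0.05,0,0,0,0,0,0,0.05,0,0,0,0,0,0,0.05],
  "newtons": 30
}}

```text
time: 2.65
eef_pos: [480.7, 327.5, 16.9]
eef_rot: [[-0.001, 1.0, 0.002], [1.0, 0.001, 0.002], [0.002, 0.002, -1.0]]
wrist_force: [-2.6, -1.0, 7.1]
grip_width: 0.715
grip_force: 32.2
```

Run:
```python
from h import *
o=robot.observe();print(o['eef_pos'],o['wrist_force'],o['grip_width'],o['grip_force'])
p,d=cap('wrist','w2');cv2.imwrite('pics/w2b.png',cv2.resize(p,(800,600),interpolation=cv2.INTER_CUBIC)[:,:,::-1])
p,d=cap('side','s3')
```

```text
[480.68325097 327.47506161  16.85832533] [-2.64013216 -0.98893643  7.05825237] 0.7154638088290324 32.206764444708824
```

View pics/w2b.png

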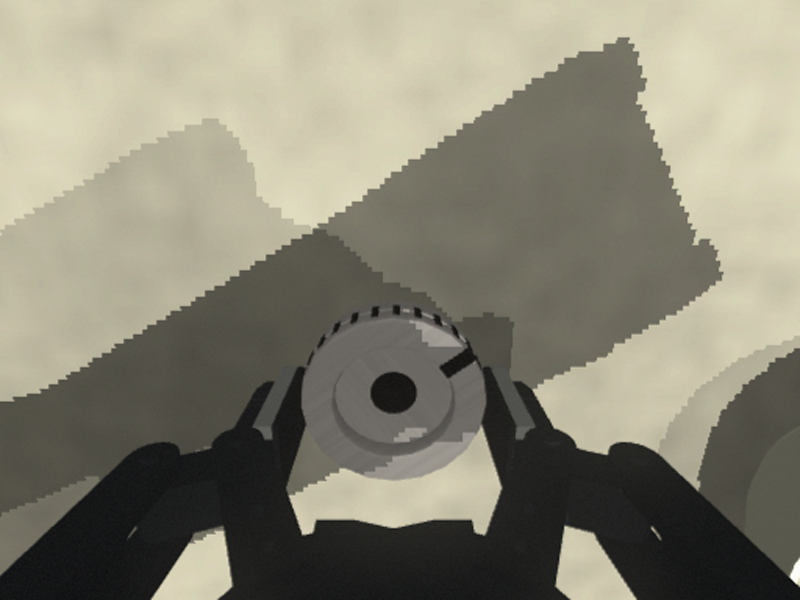

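The crown is gripped between the pads, rim centre about (394,397), with the slot at about (458,362).

```bash
cat >> h.py <<'E'
def proj(name,P):
    a=np.load(name+'.npz');E=a['E'];q=(np.atleast_2d(P)-E[:3,3])@E[:3,:3];return np.c_[a['f']*q[:,0]/q[:,2]+a['cx'],a['f']*q[:,1]/q[:,2]+a['cy']]
def circ(c,r,z):
    t=np.radians(np.arange(0,360,3));return np.c_[c[0]+r*np.cos(t),c[1]+r*np.sin(t),t*0+z]
E
python3 - <<'E'
from h import *
s=.64
for z in(32,30):
  L,R,B=[px('w2',u*s,v*s,z) for u,v in((302,392),(486,392),(396,479))]
  print(L,R,B)
for cy in(324,326,328,330):
  q=proj('w2',circ((480,cy),31,32))/s;print(cy,q.min(0),q.max(0))
q=px('w2',458*s,362*s,32);print(q)
E
```

```text
[450.63748086 332.3844833   32.        ] [510.06012019 332.41921028  32.        ] [481.10147071 298.24369997  32.        ]
[450.17781462 331.21030911  30.        ] [510.5379922  331.24558399  30.        ] [481.12244883 296.53087098  30.        ]
324 [298.40655865 327.04862342] [487.36740432 491.31069695]
326 [298.0115203  320.97880372] [487.77782    486.64546499]
328 [297.61309834 314.85352935] [488.19174803 481.94289787]
330 [297.21124911 308.67203683] [488.60923371 477.20254563]
[500.51257775 343.13483641  32.        ]
```

Run:
```python
from h import *
plan((532,-85,100),90,10,.05,(480,327,100))
```

```text
yaw0 90.06 turn 0.06
[0, 0, np.float64(0.01), np.float64(-0.0412), np.float64(0.0052), np.float64(-0.0), 0.05]
[0, 0, np.float64(0.01), np.float64(-0.0412), np.float64(0.0052), np.float64(-0.0), 0.05]
[0, 0, np.float64(0.01), np.float64(-0.0412), np.float64(0.0052), np.float64(-0.0), 0.05]
[0, 0, np.float64(0.01), np.float64(-0.0412), np.float64(0.0052), np.float64(-0.0), 0.05]
[0, 0, np.float64(0.01), np.float64(-0.0412), np.float64(0.0052), np.float64(-0.0), 0.05]
[0, 0, np.float64(0.01), np.float64(-0.0412), np.float64(0.0052), np.float64(-0.0), 0.05]
[0, 0, np.float64(0.01), np.float64(-0.0412), np.float64(0.0052), np.float64(-0.0), 0.05]
[0, 0, np.float64(0.01), np.float64(-0.0412), np.float64(0.0052), np.float64(-0.0), 0.05]
[0, 0, np.float64(0.01), np.float64(-0.0412), np.float64(0.0052), np.float64(-0.0), 0.05]
[0, 0, np.float64(0.01), np.float64(-0.0412), np.float64(0.0052), np.float64(-0.0), 0.05]
```

>>> {"name": "move_arm", "arguments": {
  "motion": [0,0,0,0.0,0.0,-0.01,0.05,0,0,0,0,0,-0.035,0.05,0,0,0,-0.02,0.002,-0.035,0.05,0,0,0,-0.04,0.006,-0.005,0.05,0,0,0,-0.04,0.006,0,0.05]
}}

```text
time: 3.25
eef_pos: [495.0, 226.5, 102.7]
eef_rot: [[-0.003, 1.0, 0.004], [1.0, 0.003, 0.003], [0.003, 0.004, -1.0]]
wrist_force: [0.7, -1.2, -2.0]
grip_width: 0.712
grip_force: 33.7
```

>>> {"name": "move_arm", "arguments": {
  "motion": [0,0,0,-0.044,0.006,0,0.05,0,0,0,-0.044,0.006,0,0.05,0,0,0,-0.044,0.006,0,0.05,0,0,0,-0.044,0.006,0,0.05,0,0,0,-0.044,0.006,0,0.05]
}}

```text
time: 3.75
eef_pos: [524.4, 4.9, 101.1]
eef_rot: [[-0.001, 1.0, 0.002], [1.0, 0.001, 0.001], [0.001, 0.002, -1.0]]
wrist_force: [0.8, -0.0, -2.0]
grip_width: 0.713
grip_force: 33.7
```

>>> {"name": "move_arm", "arguments": {
  "motion": [0,0,0,-0.042,0.006,0,0.05,0,0,0,-0.03,0.002,0,0.05,0,0,0,-0.015,0,0,0.05,0,0,0,-0.005,0,0,0.05,0,0,0,0,0,0,0.05]
}}

```text
time: 4.25
eef_pos: [532.3, -85.5, 100.4]
eef_rot: [[-0.0, 1.0, 0.001], [1.0, 0.0, 0.0], [0.0, 0.001, -1.0]]
wrist_force: [0.0, 0.0, -1.8]
grip_width: 0.714
grip_force: 33.7
```

>>> {"name": "move_arm", "arguments": {
  "motion": [0,0,0,0,0,0,0.05,0,0,0,0,0,0,0.05,0,0,0,0,0,0,0.05,0,0,0,0,0,0,0.05,0,0,0,0,0,0,0.05]
}}

```text
time: 4.75
eef_pos: [532.2, -85.1, 99.8]
eef_rot: [[-0.001, 1.0, -0.0], [1.0, 0.001, 0.0], [0.0, -0.0, -1.0]]
wrist_force: [0.6, 0.3, -0.8]
grip_width: 0.712
grip_force: 33.7
```

Run:
```python
from h import *
o=robot.observe();print(o['eef_pos'],o['wrist_force'],o['grip_width'],o['grip_force'],o['q'].round(2))
p,d=cap('wrist','w3');cv2.imwrite('pics/w3b.png',cv2.resize(p,(800,600),interpolation=cv2.INTER_CUBIC)[:,:,::-1])
```

```text
[532.23320175 -85.08089788  99.76853883] [ 0.64627012  0.34277916 -0.80080814] 0.7124543141170502 33.6748369038105 [-0.4   0.28  0.54  1.87 -0.17  1.04  0.22]
```

View pics/w3b.png

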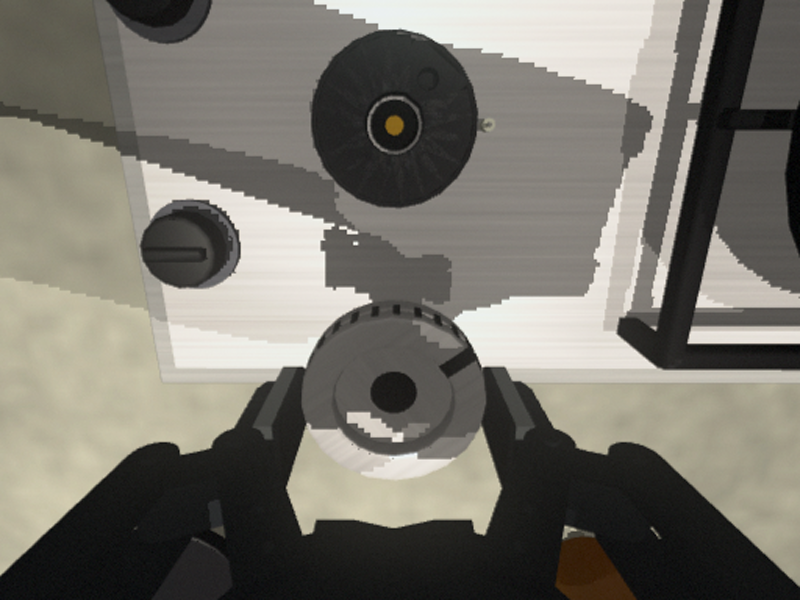

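The cup is at (394,118), its throat ring centred at (395,124), and the pin hole shows at (429,77). The electrode is at (487,125).

Run:
```python
from h import *
s=.64
a=np.load('w3.npz');print(a['E'][:3,3].round(1))
for n,u,v in(('L',311,118),('R',477,118),('T',395,29),('B',395,207),('thr',395,124),('hole',429,77),('k',175,252)):
    print(n,px('w3',u*s,v*s,24).round(1))
print(px('w3',350*s,130*s).round(1), px('w3',440*s,430*s).round(1))
g=a['p'][5:145,190:320];g=cv2.cvtColor(g,cv2.COLOR_RGB2GRAY);g=cv2.convertScaleAbs(cv2.resize(g,None,fx=4,fy=4,interpolation=cv2.INTER_CUBIC),alpha=3)
cv2.imwrite('pics/w3c.png',g)
for x,y in((530,2),(531,3),(530,4)):
  for r in(38.5,13.5):
    q=proj('w3',circ((x,y),r,24))/s;print(x,y,r,q.min(0).round(),q.max(0).round())
```

```text
[531.6  -5.4 241.5]
L [494.    7.8  24. ]
R [569.6   7.9  24. ]
T [532.2  43.6  24. ]
B [532.4 -32.2  24. ]
thr [532.3   5.3  24. ]
hole [547.3  24.9  24. ]
k [422.6 -54.7  24. ]
[511.6   2.7  23.7] [547.7 -96.6 111.8]
530 2 38.5 [306.  37.] [474. 216.]
530 2 13.5 [361. 100.] [419. 162.]
531 3 38.5 [308.  34.] [476. 214.]
531 3 13.5 [363.  97.] [422. 160.]
530 4 38.5 [306.  32.] [474. 212.]
530 4 13.5 [361.  95.] [419. 158.]
```

View pics/w3c.png

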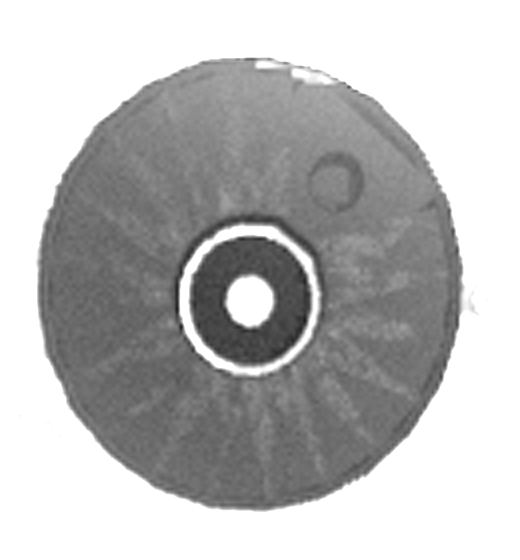

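The enlarged crop shows the pin hole at (335,182), with the land ellipse centred at (250.5,283.5) and the throat edge at (249,295).

Run:
```python
from h import *
f=lambda u,v:(190+u/4,5+v/4)
P={n:px('w3',*f(*c),24) for n,c in dict(L=(40,284),R=(461,284),T=(250,58),B=(250,509),h=(335,182),tl=(174,295),tr=(323,295),tt=(249,213),tb=(249,377)).items()}
for n in P:print(n,P[n].round(1))
c=np.array([(P['L'][0]+P['R'][0]+P['tl'][0]+P['tr'][0])/4,(P['T'][1]+P['B'][1]+P['tt'][1]+P['tb'][1])/4]);d=P['h'][:2]-c;print(c,np.degrees(np.arctan2(d[1],d[0])),np.hypot(*d))
s=.64
z=115
for cy in(-85,-84,-83,-82):
  q=proj('w3',circ((532,cy),31,z))/s;r=proj('w3',circ((532,cy),20,z))/s;print(cy,q.min(0).round(),q.max(0).round(),r.min(0).round(),r.max(0).round())
S=px('w3',458*s,362*s,z);a=px('w3',439*s,374*s,z);b=px('w3',474*s,352*s,z);print(S,a,b)
```

```text
L [494.7   7.5  24. ]
R [569.6   7.6  24. ]
T [532.  43.  24.]
B [532.2 -32.1  24. ]
h [546.8  24.1  24. ]
tl [518.5   5.7  24. ]
tr [545.1   5.8  24. ]
tt [531.9  19.1  24. ]
tb [531.9  -8.2  24. ]
[531.97422827   5.4643554 ] 51.52643367805136 23.78547796393963
-85 [299. 317.] [489. 483.] [333. 350.] [456. 457.]
-84 [299. 314.] [490. 481.] [333. 347.] [456. 454.]
-83 [299. 310.] [490. 478.] [333. 344.] [456. 452.]
-82 [298. 307.] [490. 476.] [332. 341.] [456. 449.]
[552.06912752 -69.27336819 115.        ] [546.22420422 -73.51402887 115.        ] [556.90939104 -65.79932399 115.        ]
```

>>> {"name": "move_arm", "arguments": {
  "motion": [0,0,0,0.03,0,0,0.05,0,0,0,0.04,0,0.01,0.05,0,0,0,0.0195,0,0.015,0.05,0,0,-7.8,0,0,0.015,0.05,0,0,-7.7,0,0,0.012,0.05]
}}

```text
time: 5.3
eef_pos: [531.9, 5.3, 47.0]
eef_rot: [[-0.275, 0.961, -0.001], [0.961, 0.275, 0.0], [0.0, -0.0, -1.0]]
wrist_force: [0.6, -1.0, -1.0]
grip_width: 0.712
grip_force: 33.7
```

>>> {"name": "move_arm", "arguments": {
  "motion": [0,0,0,0,0,0,0.05,0,0,0,0,0,0,0.05,0,0,0,0,0,0,0.05,0,0,0,0,0,0,0.05,0,0,0,0,0,0,0.05]
}}

```text
time: 5.8
eef_pos: [532.4, 4.2, 48.2]
eef_rot: [[-0.267, 0.964, 0.001], [0.964, 0.267, 0.0], [0.0, 0.001, -1.0]]
wrist_force: [0.2, 0.8, -2.2]
grip_width: 0.716
grip_force: 33.7
```

Run:
```python
from h import *
o=robot.observe();R=o['eef_rot'];print(o['eef_pos'],o['wrist_force'],np.degrees(np.arctan2(R[1,0],R[0,0])))
p,d=cap('wrist','w4');cv2.imwrite('pics/w4b.png',cv2.resize(p[130:340,130:390],(780,630)[:2] if 0 else (740,598),interpolation=cv2.INTER_CUBIC)[:,:,::-1])
```

```text
[532.39157979   4.1651577   48.24305167] [ 0.15448621  0.84945692 -2.17939864] 105.49278531160344
```

View pics/w4b.png

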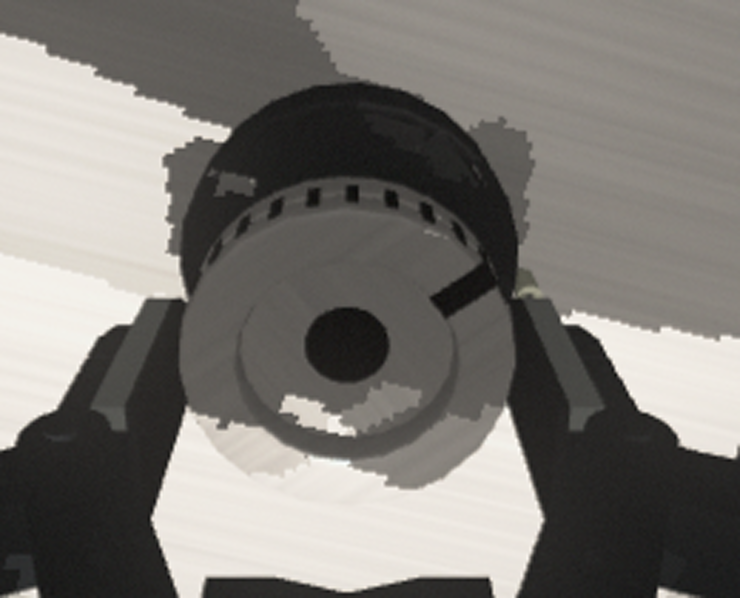

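The crown (edges 180–515) is centred over the cup (edges 180–518, top at 84) across the picture. I'll check the depth direction by projection.

Run:
```python
from h import *
k=740/260;k2=598/210
for c in((532,5.5),(532,4.5),(533,5.5)):
    q=(proj('w4',circ(c,38.5,24))-[130,130])*[k,k2];print(c,q.min(0),q.max(0))
```

```text
(532, 5.5) [177.09867154 100.65757976] [520.04782031 414.07336295]
(532, 4.5) [176.18581539 105.12406526] [518.57142234 417.50661697]
(533, 5.5) [181.47522328 101.89846891] [524.26072439 415.02632346]
```

>>> {"name": "move_arm", "arguments": {
  "motion": [0,0,0,0,0,0.003,0.05,0,0,0,0,0,0.003,0.05,0,0,0,0,0,0.003,0.05,0,0,0,0,0,0.001,0.05,0,0,0,0,0,0,0.05]
}}

```text
time: 6.35
eef_pos: [532.0, 4.2, 37.5]
eef_rot: [[-0.268, 0.963, -0.0], [0.963, 0.268, 0.0], [0.0, -0.0, -1.0]]
wrist_force: [0.9, -0.2, -1.7]
grip_width: 0.712
grip_force: 33.7
```

>>> {"name": "move_arm", "arguments": {
  "motion": [0,0,0,0,0,0.002,0.05,0,0,0,0,0,0.002,0.05,0,0,0,0,0,0.001,0.05,0,0,0,0,0,0.0,0.05,0,0,0,0,0,0,0.05]
}}

```text
time: 6.85
eef_pos: [532.1, 4.1, 32.8]
eef_rot: [[-0.268, 0.963, -0.0], [0.963, 0.268, 0.0], [0.0, -0.0, -1.0]]
wrist_force: [-0.1, 1.3, -1.7]
grip_width: 0.714
grip_force: 33.7
```

>>> {"name": "move_arm", "arguments": {
  "motion": [0,0,0,0,0,0.001,0.05,0,0,0,0,0,0.001,0.05,0,0,0,0,0,0.001,0.05,0,0,0,0,0,0.0,0.05,0,0,0,0,0,0,0.05]
}}

```text
time: 7.35
eef_pos: [532.1, 4.1, 29.7]
eef_rot: [[-0.268, 0.963, -0.0], [0.963, 0.268, 0.0], [0.0, -0.0, -1.0]]
wrist_force: [0.4, 0.5, -1.5]
grip_width: 0.714
grip_force: 33.7
```

>>> {"name": "move_arm", "arguments": {
  "motion": [0,0,0,0,0,0.001,0.05,0,0,0,0,0,0.001,0.05,0,0,0,0,0,0.001,0.05,0,0,0,0,0,0.0,0.05,0,0,0,0,0,0,0.05]
}}

```text
time: 7.85
eef_pos: [532.1, 4.1, 26.7]
eef_rot: [[-0.268, 0.963, -0.0], [0.963, 0.268, 0.0], [0.0, -0.0, -1.0]]
wrist_force: [0.2, 0.2, -2.1]
grip_width: 0.711
grip_force: 33.7
```

>>> {"name": "move_arm", "arguments": {
  "motion": [0,0,0,0,0,0.001,0.05,0,0,0,0,0,0.001,0.05,0,0,0,0,0,0.0,0.05,0,0,0,0,0,0.0,0.05,0,0,0,0,0,0,0.05]
}}

```text
time: 8.35
eef_pos: [532.2, 4.2, 24.9]
eef_rot: [[-0.268, 0.963, 0.0], [0.963, 0.268, 0.0], [0.0, 0.0, -1.0]]
wrist_force: [-2.1, 1.0, 2.9]
grip_width: 0.708
grip_force: 34.0
```

>>> {"name": "move_arm", "arguments": {
  "motion": [0,0,0,0,0,0.001,0.05,0,0,0,0,0,0,0.05,0,0,0,0,0,0.0,0.05,0,0,0,0,0,0.0,0.05,0,0,0,0,0,0,0.05]
}}

```text
time: 8.85
eef_pos: [532.2, 4.2, 24.8]
eef_rot: [[-0.268, 0.963, 0.0], [0.963, 0.268, 0.001], [0.001, 0.0, -1.0]]
wrist_force: [-6.1, 0.7, 15.1]
grip_width: 0.711
grip_force: 35.0
```

Run:
```python
from h import *
cap('wrist','w5');cap('top','t5');cap('side','s5');s=.64
# sample depth on rim/recess in wrist: world heights
for n in('w5','t5'):
    a=np.load(n+'.npz')
    for r in(25,15):
        Z=[]
        for q in proj(n,circ((532,5.5),r,40 if r==25 else 32))[::12]:
            Z.append(px(n,*q)[2].round(1))
        print(n,r,Z)
```

```text
w5 25 [np.float64(39.1), np.float64(38.9), np.float64(39.5), np.float64(39.1), np.float64(39.7), np.float64(39.8), np.float64(39.4), np.float64(39.5), np.float64(38.9), np.float64(39.5)]
w5 15 [np.float64(31.2), np.float64(32.0), np.float64(30.4), np.float64(31.2), np.float64(31.6), np.float64(32.1), np.float64(31.7), np.float64(30.8), np.float64(31.4), np.float64(32.1)]
t5 25 [np.float64(453.6), np.float64(468.1), np.float64(478.6), np.float64(487.1), np.float64(485.0), np.float64(477.1), np.float64(457.0), np.float64(425.9), np.float64(433.6), np.float64(439.3)]
t5 15 [np.float64(461.4), np.float64(468.0), np.float64(475.7), np.float64(480.5), np.float64(478.0), np.float64(472.2), np.float64(462.1), np.float64(449.8), np.float64(447.4), np.float64(451.1)]
```

>>> {"name": "move_arm", "arguments": {
  "motion": [0,0,0,0,0,-0.001,0.05,0,0,0,0,0,0,0.068,0,0,0,0,0,0.0,0.0854,0,0,0,0,0,0.0,0.0854,0,0,0,0,0,0,0.0854]
}}

```text
time: 9.5
eef_pos: [532.1, 4.0, 24.7]
eef_rot: [[-0.268, 0.963, -0.0], [0.963, 0.268, -0.0], [-0.0, -0.0, -1.0]]
wrist_force: [-0.5, 0.1, -0.6]
grip_width: 1.001
grip_force: 0.0
```

>>> {"name": "move_arm", "arguments": {
  "motion": [0,0,0,0,0,-0.02,0.0854,0,0,0,0,0,-0.04,0.0854,0,0,0,0,0,-0.04,0.0854,0,0,0,0,0,0,0.0854,0,0,0,0,0,0,0.0854]
}}

```text
time: 10.0
eef_pos: [532.6, 4.3, 125.4]
eef_rot: [[-0.268, 0.963, 0.002], [0.963, 0.268, 0.001], [0.0, 0.002, -1.0]]
wrist_force: [-0.8, 0.3, -0.4]
grip_width: 0.997
grip_force: 0.0
```

Run:
```python
from h import *
p,d=cap('wrist','w6');o=robot.observe();print(o['eef_pos'],o['wrist_force'])
for r in(25,15):
    print(r,[float(px('w6',*q)[2].round(1)) for q in proj('w6',circ((532,5.5),r,40 if r==25 else 32))[::12]])
cv2.imwrite('pics/w6b.png',cv2.resize(p,(800,600),interpolation=cv2.INTER_CUBIC)[:,:,::-1])
plan((508,-298,150),60,8,.0854)
```

```text
[531.8102989    4.21216231 124.24662806] [-0.18275363  0.10884815  0.02769253]
25 [38.6, 39.0, 39.6, 39.8, 38.7, 38.7, 38.4, 40.1, 38.5, 39.0]
15 [30.4, 30.9, 30.4, 31.8, 31.6, 31.1, 31.2, 31.7, 32.2, 30.4]
yaw0 105.56 turn 45.56
[0, 0, np.float64(5.7), np.float64(-0.0356), np.float64(-0.013), np.float64(-0.0032), 0.0854]
[0, 0, np.float64(5.7), np.float64(-0.0367), np.float64(-0.0094), np.float64(-0.0032), 0.0854]
[0, 0, np.float64(5.7), np.float64(-0.0375), np.float64(-0.0057), np.float64(-0.0032), 0.0854]
[0, 0, np.float64(5.7), np.float64(-0.0378), np.float64(-0.002), np.float64(-0.0032), 0.0854]
[0, 0, np.float64(5.7), np.float64(-0.0379), np.float64(0.0018), np.float64(-0.0032), 0.0854]
[0, 0, np.float64(5.7), np.float64(-0.0375), np.float64(0.0055), np.float64(-0.0032), 0.0854]
[0, 0, np.float64(5.7), np.float64(-0.0368), np.float64(0.0092), np.float64(-0.0032), 0.0854]
[0, 0, np.float64(5.7), np.float64(-0.0357), np.float64(0.0128), np.float64(-0.0032), 0.0854]
```

View pics/w6b.png

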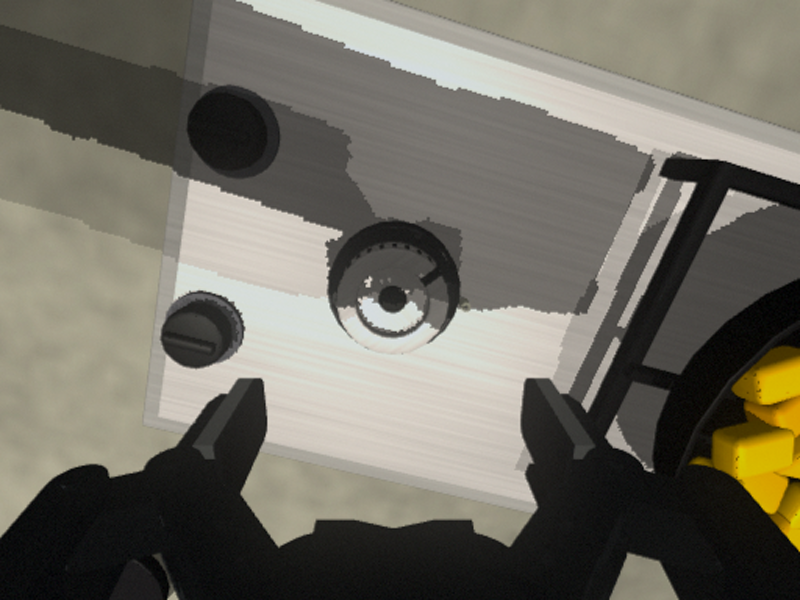

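The crown is home and level: its top rim is centred near (394,287), the slot lines up at (432,273), and depth gives about 39 mm all round. Next I'll check the fingertip height at this opening while I travel to the cap.

Run:
```python
from h import *
for n,o in(('w3',dict(p=(532.2,-85.1,99.8),yaw=90)),('w6',dict(p=(531.8,4.2,124.2),yaw=105.5))):
    a=np.load(n+'.npz');d=a['d'];v,u=np.mgrid[:384,:512];P=np.stack([(u-a['cx'])/a['f']*d,(v-a['cy'])/a['f']*d,d],-1).reshape(-1,3)
    P=P[d.ravel()>0]@a['E'][:3,:3].T+a['E'][:3,3]-o['p'];c,s=np.cos(np.radians(o['yaw'])),np.sin(np.radians(o['yaw']))
    T=np.c_[P[:,0]*c+P[:,1]*s,P[:,0]*s-P[:,1]*c,-P[:,2]]
    m=(abs(T[:,0])<16)&(abs(T[:,1])>33)&(abs(T[:,1])<60)&(T[:,2]<25)&(T[:,2]>-45);Q=T[m]
    print(n,len(Q),np.percentile(Q[:,2],[50,90,99,100]).round(1),Q[Q[:,2]>np.percentile(Q[:,2],98)][:6].round(1).tolist())
```

```text
w3 1395 [-28.4 -14.6  -9.5  -7.5] [[10.6, -37.2, -8.9], [10.5, -36.8, -8.7], [9.9, -36.6, -7.5], [10.7, -35.6, -9.1], [10.3, -35.3, -8.3], [10.6, -34.6, -8.9]]
w6 3604 [-32.7 -19.7 -14.5 -12.9] [[9.5, -42.9, -15.5], [8.5, -42.7, -14.6], [8.5, 42.9, -14.5], [8.1, -42.6, -14.9], [8.4, 42.7, -15.4], [7.7, -43.1, -15.2]]
```

>>> {"name": "move_arm", "arguments": {
  "motion": [0,0,5.7,-0.036,-0.013,-0.003,0.0854,0,0,5.7,-0.037,-0.009,-0.003,0.0854,0,0,5.7,-0.038,-0.006,-0.003,0.0854,0,0,5.7,-0.038,-0.002,-0.003,0.0854,0,0,5.7,-0.038,0.002,-0.003,0.0854]
}}

```text
time: 10.55
eef_pos: [516.5, -187.5, 138.4]
eef_rot: [[0.228, 0.974, -0.002], [0.974, -0.228, 0.0], [-0.0, -0.002, -1.0]]
wrist_force: [0.9, -0.7, -0.1]
grip_width: 1.002
grip_force: 0.0
```

>>> {"name": "move_arm", "arguments": {
  "motion": [0,0,5.7,-0.037,0.006,-0.003,0.0854,0,0,5.7,-0.037,0.009,-0.003,0.0854,0,0,5.7,-0.036,0.013,-0.003,0.0854,0,0,0,0,0,0,0.0854,0,0,0,0,0,0,0.0854]
}}

```text
time: 11.05
eef_pos: [507.8, -300.3, 147.2]
eef_rot: [[0.502, 0.865, -0.003], [0.865, -0.502, 0.0], [-0.001, -0.002, -1.0]]
wrist_force: [-0.2, 1.3, 0.0]
grip_width: 1.003
grip_force: 0.0
```

>>> {"name": "move_arm", "arguments": {
  "motion": [0,0,0,0,0,0,0.0854,0,0,0,0,0,0,0.0854,0,0,0,0,0,0,0.0854,0,0,0,0,0,0,0.0854,0,0,0,0,0,0,0.0854]
}}

```text
time: 11.55
eef_pos: [509.1, -299.4, 148.8]
eef_rot: [[0.5, 0.866, 0.0], [0.866, -0.5, 0.0], [0.0, 0.0, -1.0]]
wrist_force: [0.0, 1.2, -0.0]
grip_width: 0.997
grip_force: 0.0
```

Run:
```python
from h import *
p,d=cap('wrist','w7');o=robot.observe();print(o['eef_pos'],o['q'].round(2))
cv2.imwrite('pics/w7b.png',cv2.resize(p,(800,600),interpolation=cv2.INTER_CUBIC)[:,:,::-1])
```

```text
[ 509.04389945 -299.53183299  148.81826003] [-0.13  0.38  0.73  1.69 -0.27  1.17  0.14]
```

View pics/w7b.png

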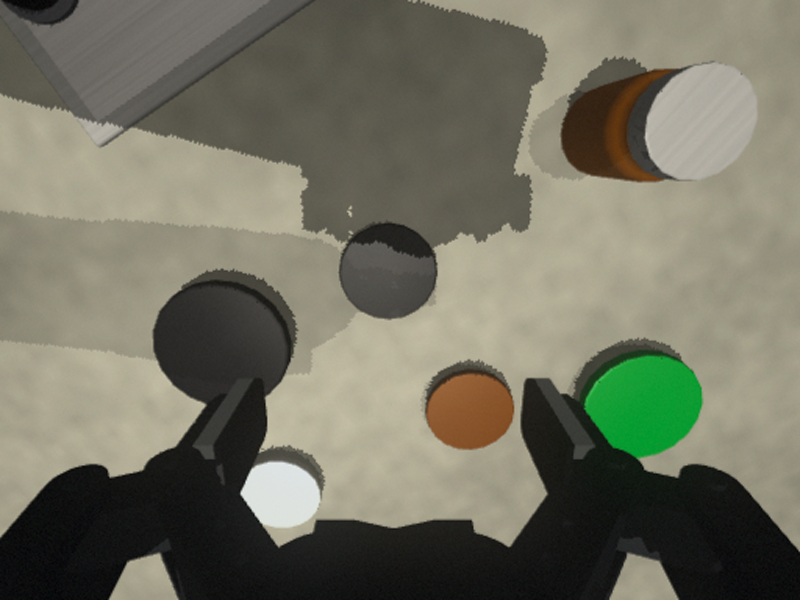

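The small black cap's disc centre is at (388.5,270.5), edges 340–437. The big black one to its left leaves room for the finger.

Run:
```python
from h import *
s=.64
c=px('w7',388.5*s,270.5*s,15);print(c,px('w7',388.5*s,270.5*s),tri('w7',(388.5*s,270.5*s),'top',(538*s,364.5*s)))
print((px('w7',437*s,270.5*s,15)-px('w7',340*s,270.5*s,15)).round(1),np.linalg.norm(px('w7',437*s,270.5*s,15)-px('w7',340*s,270.5*s,15)))
plan((c[0],c[1],-3),60,5,.0854)
```

```text
[ 508.68315379 -293.21585214   15.        ] [ 508.48480851 -293.52861001   13.62637402] [ 507.34556371 -294.92288174    5.73502516]
[ 53.9 -31.1   0. ] 62.19167990245031
yaw0 59.98 turn -0.02
[0, 0, np.float64(-0.0), np.float64(0.0011), np.float64(-0.0007), np.float64(0.0304), 0.0854]
[0, 0, np.float64(-0.0), np.float64(0.0011), np.float64(-0.0007), np.float64(0.0304), 0.0854]
[0, 0, np.float64(-0.0), np.float64(0.0011), np.float64(-0.0007), np.float64(0.0304), 0.0854]
[0, 0, np.float64(-0.0), np.float64(0.0011), np.float64(-0.0007), np.float64(0.0304), 0.0854]
[0, 0, np.float64(-0.0), np.float64(0.0011), np.float64(-0.0007), np.float64(0.0304), 0.0854]
```

>>> {"name": "move_arm", "arguments": {
  "motion": [0,0,0,0.001,-0.001,0.04,0.0854,0,0,0,0.002,-0.001,0.04,0.0854,0,0,0,0.002,-0.001,0.035,0.0854,0,0,0,0,0,0.02,0.0854,0,0,0,0,0,0.01,0.0854]
}}

```text
time: 12.1
eef_pos: [507.8, -293.3, 1.8]
eef_rot: [[0.5, 0.866, -0.003], [0.866, -0.5, 0.001], [-0.0, -0.003, -1.0]]
wrist_force: [0.2, 0.0, 0.5]
grip_width: 1.002
grip_force: 0.0
```

>>> {"name": "move_arm", "arguments": {
  "motion": [0,0,0,0,0,0.004,0.0854,0,0,0,0,0,0.003,0.0854,0,0,0,0,0,0,0.0854,0,0,0,0,0,0,0.07,0,0,0,0,0,0,0.07]
}}

```text
time: 12.6
eef_pos: [509.3, -294.1, -2.5]
eef_rot: [[0.501, 0.866, 0.001], [0.866, -0.501, -0.0], [0.0, 0.001, -1.0]]
wrist_force: [0.0, 0.0, 0.3]
grip_width: 0.82
grip_force: 0.0
```

>>> {"name": "move_arm", "arguments": {
  "motion": [0,0,0,0,0,0,0.055,0,0,0,0,0,0,0.055,0,0,0,0,0,0,0.055,0,0,0,0,0,0,0.055,0,0,0,0,0,0,0.055],
  "newtons": 30
}}

```text
time: 13.1
eef_pos: [509.2, -294.0, -2.4]
eef_rot: [[0.501, 0.866, 0.001], [0.866, -0.501, 0.0], [0.001, 0.001, -1.0]]
wrist_force: [-1.6, 1.4, 6.0]
grip_width: 0.732
grip_force: 31.4
```

Run:
```python
from h import *
cap('wrist','w8')
plan((532,4,90),90,8,.055,(509,-294,90))
```

```text
yaw0 59.96 turn -30.04
[0, 0, np.float64(-3.76), np.float64(0.0337), np.float64(-0.0162), np.float64(-0.0), 0.055]
[0, 0, np.float64(-3.76), np.float64(0.0347), np.float64(-0.0139), np.float64(-0.0), 0.055]
[0, 0, np.float64(-3.76), np.float64(0.0355), np.float64(-0.0116), np.float64(-0.0), 0.055]
[0, 0, np.float64(-3.76), np.float64(0.0362), np.float64(-0.0093), np.float64(-0.0), 0.055]
[0, 0, np.float64(-3.76), np.float64(0.0367), np.float64(-0.0069), np.float64(-0.0), 0.055]
[0, 0, np.float64(-3.76), np.float64(0.0371), np.float64(-0.0045), np.float64(-0.0), 0.055]
[0, 0, np.float64(-3.76), np.float64(0.0373), np.float64(-0.002), np.float64(-0.0), 0.055]
[0, 0, np.float64(-3.76), np.float64(0.0374), np.float64(0.0004), np.float64(-0.0), 0.055]
```

>>> {"name": "move_arm", "arguments": {
  "motion": [0,0,0,0,0,-0.01,0.055,0,0,0,0,0,-0.03,0.055,0,0,0,0,0,-0.03,0.055,0,0,0,0,0,-0.022,0.055,0,0,0,0,0,0,0.055]
}}

```text
time: 13.65
eef_pos: [510.4, -295.0, 92.4]
eef_rot: [[0.501, 0.865, 0.005], [0.865, -0.501, -0.002], [0.001, 0.005, -1.0]]
wrist_force: [-0.7, -0.9, -2.3]
grip_width: 0.733
grip_force: 33.9
```

Run:
```python
from h import *
o=robot.observe();print(o['eef_pos'],o['grip_width'],o['grip_force'],o['wrist_force'])
p,d=cap('wrist','w9');cv2.imwrite('pics/w9b.png',cv2.resize(p[130:340,130:390],(740,598),interpolation=cv2.INTER_CUBIC)[:,:,::-1])
```

```text
[ 510.42132241 -295.0158959    92.37635309] 0.7327404592439928 33.89708876609802 [-0.65015823 -0.93369419 -2.34650339]
```

View pics/w9b.png

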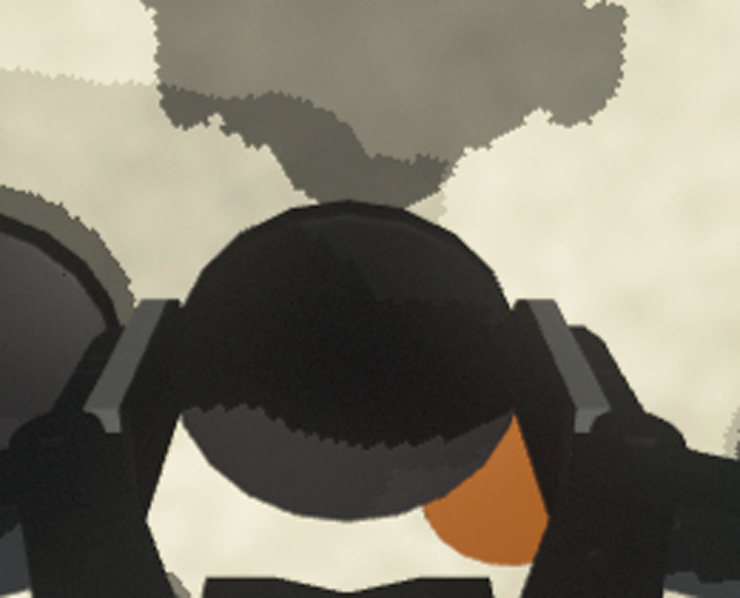

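The cap is held level between the pads: disc edges at about 180 and 515, near edge at 521.

Run:
```python
from h import *
k=740/260;p=np.array((510.4,-295.0));x=np.array((.501,.865))
for off in(-2,0,1,2,4):
    c=p+off*x
    q=(proj('w9',circ(c,32,92.4+17.4))-[130,130])*k;print(off,q.min(0).round(),q.max(0).round())
# reference check w4 with crown same way (rim 15.1 above TCP), bottom edge observed ~488
p=np.array((532.4,4.2));x=np.array((-.267,.964))
for off in(0,1.2,2.4):
    q=(proj('w4',circ(p+off*x,31,48.2+15.1))-[130,130])*k;print('crown',off,q.min(0).round(),q.max(0).round())
```

```text
-2 [168. 216.] [530. 531.]
0 [167. 205.] [530. 522.]
1 [167. 199.] [531. 518.]
2 [166. 193.] [531. 513.]
4 [165. 182.] [532. 505.]
crown 0 [176. 207.] [523. 510.]
crown 1.2 [176. 201.] [523. 505.]
crown 2.4 [175. 194.] [524. 500.]
```

>>> {"name": "move_arm", "arguments": {
  "motion": [0,0,-3.75,0.034,-0.016,0,0.055,0,0,-3.75,0.035,-0.014,0,0.055,0,0,-3.75,0.036,-0.012,0,0.055,0,0,-3.75,0.036,-0.009,0,0.055,0,0,-3.75,0.037,-0.007,0,0.055]
}}

```text
time: 14.2
eef_pos: [522.7, -104.9, 87.7]
eef_rot: [[0.193, 0.981, -0.002], [0.981, -0.193, 0.0], [-0.0, -0.002, -1.0]]
wrist_force: [0.6, 0.4, -2.6]
grip_width: 0.733
grip_force: 33.9
```

>>> {"name": "move_arm", "arguments": {
  "motion": [0,0,-3.75,0.037,-0.004,0,0.055,0,0,-3.75,0.037,-0.002,0,0.055,0,0,-3.75,0.037,0,0,0.055,0,0,0,0,0,0,0.055,0,0,0,0,0,0,0.055]
}}

```text
time: 14.7
eef_pos: [531.5, 5.1, 87.8]
eef_rot: [[-0.001, 1.0, -0.002], [1.0, 0.001, -0.0], [-0.0, -0.002, -1.0]]
wrist_force: [0.4, -1.4, -1.4]
grip_width: 0.733
grip_force: 33.9
```

>>> {"name": "move_arm", "arguments": {
  "motion": [0,0,0,0,0,0,0.055,0,0,0,0,0,0,0.055,0,0,0,0,0,0,0.055,0,0,0,0,0,0,0.055,0,0,0,0,0,0,0.055]
}}

```text
time: 15.2
eef_pos: [532.3, 4.1, 88.8]
eef_rot: [[0.001, 1.0, 0.0], [1.0, -0.001, 0.0], [0.0, 0.0, -1.0]]
wrist_force: [-0.1, 0.5, -2.0]
grip_width: 0.727
grip_force: 33.9
```

>>> {"name": "move_arm", "arguments": {
  "motion": [0,0,0,0.0008,0,0.015,0.055,0,0,0,0,0,0.015,0.055,0,0,0,0,0,0.01,0.055,0,0,0,0,0,0.006,0.055,0,0,0,0,0,0,0.055]
}}

```text
time: 15.7
eef_pos: [531.8, 5.1, 42.2]
eef_rot: [[0.001, 1.0, -0.001], [1.0, -0.001, -0.0], [-0.0, -0.001, -1.0]]
wrist_force: [-0.8, 0.3, -2.1]
grip_width: 0.731
grip_force: 33.9
```

>>> {"name": "move_arm", "arguments": {
  "motion": [0,0,0,0,0,0.002,0.055,0,0,0,0,0,0.002,0.055,0,0,0,0,0,0.002,0.055,0,0,0,0,0,0,0.055,0,0,0,0,0,0,0.055]
}}

```text
time: 16.2
eef_pos: [532.3, 5.2, 36.9]
eef_rot: [[0.001, 1.0, 0.0], [1.0, -0.001, 0.0], [0.0, 0.0, -1.0]]
wrist_force: [-0.2, 0.8, -2.0]
grip_width: 0.733
grip_force: 33.9
```

>>> {"name": "move_arm", "arguments": {
  "motion": [0,0,0,0,0,0.001,0.055,0,0,0,0,0,0.001,0.055,0,0,0,0,0,0.001,0.055,0,0,0,0,0,0,0.055,0,0,0,0,0,0,0.055]
}}

```text
time: 16.7
eef_pos: [532.2, 5.2, 33.8]
eef_rot: [[0.001, 1.0, -0.0], [1.0, -0.001, 0.0], [0.0, -0.0, -1.0]]
wrist_force: [0.7, 0.1, -0.7]
grip_width: 0.73
grip_force: 33.9
```

In the recess with no contact force; on to home.

>>> {"name": "move_arm", "arguments": {
  "motion": [0,0,0,0,0,0.001,0.055,0,0,0,0,0,0.001,0.055,0,0,0,0,0,0.001,0.055,0,0,0,0,0,0,0.055,0,0,0,0,0,0,0.055]
}}

```text
time: 17.2
eef_pos: [532.2, 5.2, 30.7]
eef_rot: [[0.001, 1.0, -0.0], [1.0, -0.001, 0.0], [0.0, -0.0, -1.0]]
wrist_force: [0.1, 0.1, -1.6]
grip_width: 0.732
grip_force: 33.9
```

>>> {"name": "move_arm", "arguments": {
  "motion": [0,0,0,0,0,0.0005,0.055,0,0,0,0,0,0.0003,0.055,0,0,0,0,0,0,0.055,0,0,0,0,0,0,0.055,0,0,0,0,0,0,0.055]
}}

```text
time: 17.7
eef_pos: [532.3, 5.2, 30.5]
eef_rot: [[0.001, 1.0, 0.0], [1.0, -0.001, 0.0], [0.0, 0.0, -1.0]]
wrist_force: [-2.7, -0.1, 6.3]
grip_width: 0.731
grip_force: 34.6
```

>>> {"name": "move_arm", "arguments": {
  "motion": [0,0,0,0,0,-0.0005,0.055,0,0,0,0,0,0,0.068,0,0,0,0,0,0,0.0854,0,0,0,0,0,0,0.0854,0,0,0,0,0,0,0.0854]
}}

```text
time: 18.2
eef_pos: [532.3, 5.2, 30.5]
eef_rot: [[0.001, 1.0, 0.0], [1.0, -0.001, 0.0], [0.0, 0.0, -1.0]]
wrist_force: [0.3, 0.8, 0.9]
grip_width: 0.998
grip_force: 0.0
```

>>> {"name": "move_arm", "arguments": {
  "motion": [0,0,0,0,0,-0.01,0.0854,0,0,0,0,0,-0.03,0.0854,0,0,0,0,0,-0.04,0.0854,0,0,0,0,0,-0.02,0.0854,0,0,0,0,0,0,0.0854]
}}

```text
time: 18.7
eef_pos: [534.2, 5.2, 134.3]
eef_rot: [[0.001, 1.0, 0.006], [1.0, -0.001, 0.002], [0.002, 0.006, -1.0]]
wrist_force: [0.6, -1.3, -0.0]
grip_width: 1.005
grip_force: 0.0
```

Run:
```python
from h import *
p,d=cap('wrist','w10');o=robot.observe();print(o['time'],o['eef_pos'],o['wrist_force'])
for r in(26,12):
    print(r,[float(px('w10',*q)[2].round(1)) for q in proj('w10',circ((532,5.5),r,55))[::12]])
cv2.imwrite('pics/w10b.png',cv2.resize(p[70:330,100:400],(690,598),interpolation=cv2.INTER_CUBIC)[:,:,::-1])
```

```text
18.75 [533.20824056   5.32744794 132.35023883] [-0.16688469  0.60546403  0.24860965]
26 [47.7, 46.9, 47.5, 47.4, 47.5, 47.0, 47.2, 46.8, 47.2, 48.3]
12 [46.5, 46.1, 46.3, 46.9, 47.2, 46.8, 46.3, 48.3, 47.5, 47.5]
```

View pics/w10b.png

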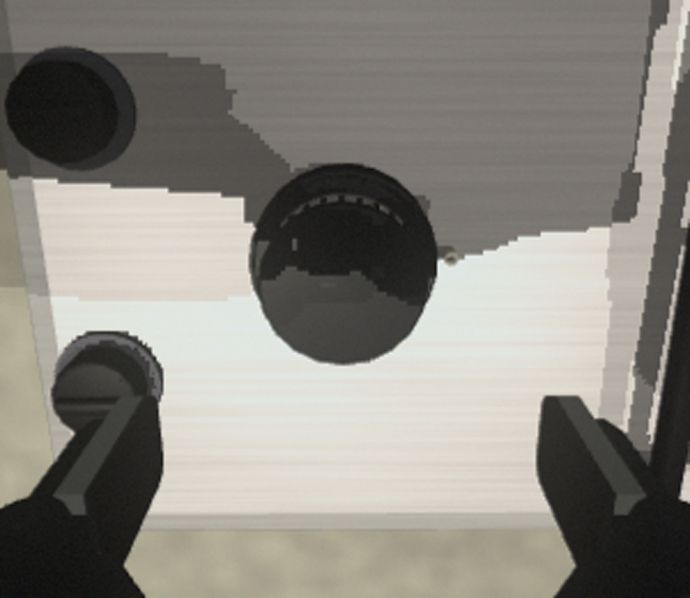

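The cap lies centred on the crown at (345,265). Its top reads about 47 mm and is level, against 48 mm expected, and the fingers are clear.

```bash
python3 -c "
from station import robot
print(robot.job_done())"
```

```text
the job is handed in; nothing more can be done
None
```

The crown is home and level with its pin in the hole, which it entered on lowering because I had lined it up by camera and turned it above the cup; the cap lies flat and centred on it, and the job was handed in at about 19 s.

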